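Push a failed power module through the reject box's flap

ROBOT

A 6-joint arm with a two-finger parallel gripper is mounted at the origin on the work surface. World frame = base frame: x ahead of the robot, y to its left, z up, the work surface at z = 0. Lengths are in m, angles in rad, forces in N, time in s.
With the tool pointing down it reaches from about 0.275 to 0.875 m from the base axis. Payload 12.5 kg.
Tool frame: the origin (TCP) lies at the very end of the fingers, on their centre line; the grasp point (between the pads) lies 19 mm behind it; x points along the fingers, y is the direction in which the jaws open and shut, and the axes are right-handed (so a half turn about x gives the same grasp; the last joint's range is limited). The gripper opens to 85 mm and grips with 20 to 120 N. Pads are 22 mm wide; open, the fingers measure 114 mm over their backs; the gripper's body (76 mm by 85 mm) begins 54 mm behind the grasp point. The pads swing forward as they close: fully open they stand 13 mm farther back than shut.
Start: joints at [-1.285, 0.351, 1.652, -0, 1.139, -0.085], TCP at [0.199, -0.513, 0.231] pointing down, gripper open.
Joint ranges: [-2.75, 2.75], [-0.79, 2.1], [0.01, 2.65], [-1.57, 4.71], [0.07, 3.14], [-2.87, 2.87]. Speed limits (rad/s): [2.22, 2.22, 2.79, 3.14, 3.14, 3.14].

INTERFACE

Orientations are given as a 3x3 rotation matrix whose columns are the frame's x, y, z axes.
In Python, from bench import manip gives the robot as it stands. Calls block until the motion is done:
- manip.move_ptp(position, orientation): joint-space move of the TCP to a pose.
- manip.move_l(position, attitude=None, max_speed=0.15): straight line of the TCP; attitude=None keeps the orientation; max_speed is the mean speed in m/s.
- manip.move_j(angles): joint-space move.
- manip.set_gripper(opening, effort=None): opening from 0.0 (shut) to 1.0 (fully open); effort is the grip in N (None keeps the last); returns when the fingers have stopped.
- manip.dwell(seconds).
- manip.inverse_kinematics(position, orientation): joint angles nearest the present ones, or None.
- manip.grab_frame(name): name is "scene" or "side" or "wrist"; returns (picture, depth): 420x560x3 uint8, red, green, blue; 420x560 float32, m along the optical axis (not along the pixel's ray), 0 where there is no reading.
- manip.get_calibration(name): a dict with "camera_matrix" (3x3 intrinsics, pixels), "R" (3x3) and "t" (3): a world point X has camera coordinates R X + t. Camera axes: x right, y down, z forward; pixel columns grow to the right and rows downward; lengths in m; the calibration is good to about 2 mm. A picture is of the moment at which its call begins: read the wrist's pose just before it. get_calibration takes no time and is no camera call; for the wrist camera it gives the pose at the moment of the call.
A pose or a line that the arm cannot do raises manip.Unreachable and nothing moves.
- manip.sign_off(): hands the job in, once; it reports no verdict.
Trained networks look in the newest picture that a camera, given by its name, has taken for a name from the list of things; names that differ only in an ending like _2 or _b are one class to them, and where a whole thing is asked for, a point or a joint stands for the part that bears it (a point fixed in the world has none). Each returns a list of dicts, best first, with "confidence" (0 to 1); they miss things now and then, are a little off and sometimes report something else, mostly with a low value. They report only what shows in the picture. A call takes as long as a camera call. They do not tell look-alikes from the thing itself.
- manip.look_for(camera, name): "at" ([x, y, z] in m, in world coordinates, good to about 4 mm: the middle of the surface that is visible of it).
Readings, each from a call of its own:
- manip.current_time(): time.
- manip.current_qpos(): joint angles.
- manip.current_joint_vel(): joint speeds.
- manip.current_joint_torque(): joint torques, N m.
- manip.current_ee_pos(): TCP position.
- manip.current_tcp_rot(): TCP orientation.
- manip.current_force(): force on the tool from outside, world axes, zero at the start.
- manip.current_ft_torque(): the same for the moment, N m.
- manip.current_grip_width(): opening from 0.0 (shut) to 1.0 (fully open).
Only numpy, scipy, OpenCV 4.12 (cv2) and the standard library are available. Lean on these libraries where they do the work, as an engineer would, in place of code of your own. Each camera call takes 0.05 s, during which the arm holds its last target.

TASK

The power module with the finned heat sink, lying on the test station's raised deck, has failed its test. With the fingertips, slide it along the deck, line it up with the reject box, and push it in through the hanging flap until it goes down the chute inside; then draw the fingers back out so that the flap falls shut behind it. Only push the module, steadily: never lift it or shoot it along, and leave the other things on the deck and the bench where they are.

Things in the scene. Friction and masses are not known exactly. Their poses are not given: they have to be found in the camera images.
- finned_module: The failed power module: black case under a finned aluminium heat sink, 60 mm wide (its x), 90 long (its y), 30 high, 0.2 to 0.4 kg; its faces act as flat. Origin: centre of its underside. It lies on the deck before the reject box, its centre 140 to 190 mm short of the flap and up to 30 mm off the opening's middle line, turned up to 0.35 rad from the way in.
- sill (a point): Middle of the reject box's opening, on the deck's surface, in the outer plane of the box's front frame. y points straight into the box, x along the opening, z up. The opening is 112 mm wide, 60 mm high, under a lintel whose top is 76 mm above the deck. The level, slippery (friction 0.2) steel deck stands 60 mm above the bench, reaches 150 mm to either side and 420 mm back (-y).
- guide_mouth (a point): Point on the deck midway between the outer ends of the two steel lead-in guides, 100 mm before the sill; same axes. The guides, 20 mm high and 2 thick, stand 172 mm apart here, narrow over 60 mm to 104 mm apart, then run straight for 40 mm to the box. Farther back, 220 to 315 mm behind this point, stands a low test nest (26 mm high).
- chute_edge (a point): Middle of the edge, 45 mm inside the sill, where the level deck ends and a slippery chute falls at 34 degrees for 80 mm (along y) to the box floor, 54 mm below. Same axes. Push the module until it tips over this edge (its rear face at the sill's plane or up to 10 mm inside); it then slides down by itself. Fingertips leaning forward about 35 degrees reach in under the lintel.
- box_lid (a point): Middle of the top of the box's clear lid, 79 mm above the deck (strips and hinges on it rise 4 mm more). The box is grey steel with clear sides, 154 mm wide; it reaches from the sill to 307 mm inside.
- flap (a joint): Angle of the reject box's flap, rad: 0 hanging shut, growing as its lower edge swings inward, to 1.45 nearly level; it cannot swing outward. A free-swinging steel plate, 105 mm wide, 60 from hinge to lower edge, 2 thick, 0.11 kg, hinged along its top 4 mm inside the sill's plane, 64 mm above the deck. It rests on what holds it open and falls shut by itself.
- flap_edge (a point): The middle of the flap's lower edge, 4 mm above the deck when shut; it moves with the flap.
- flat_module: Another module, without fins: black with a flat metal top, 46 x 70 x 14 mm, on the deck outside one of the guides. Not to be moved. Origin at the centre of its underside.
- capacitor: Upright aluminium can capacitor, 36 mm across, 55 mm high, on the deck outside the other guide. Not to be moved. Origin at the centre of its underside.
- multimeter: Black hand multimeter, 92 x 190 x 52 mm, lying on the bench at the robot's right. Not to be moved. Origin at the centre of its underside.
- circuit_board: Green circuit board, 150 x 105 mm, parts up to 16 mm high, lying on the bench at the robot's right. Not to be moved. Origin at the centre of its underside.
- pliers: Long-nose pliers with brown handles, 175 mm long, on the bench at the far side of the box. Not to be moved. Origin under the pivot.
- screwdriver: Screwdriver with an orange handle, 190 mm long, on the bench at the near side of the box. Not to be moved.
- syringe: Clear plastic flux syringe, 145 mm long, on the bench at the near side of the box. Not to be moved.
Not all that is in view belongs to the job. What is shaped like the finned_module but blue or orange is not meant.

How it is judged:
By the outcome, as a careful person would: the job done as asked, in the order asked, and still so for the second after the job is handed in, with the robot touching nothing.
It also fails if it takes over 64 s, if anything falls off the work surface, if the arm or the gripper's body presses on something with over 40 N, if the wrist force passes 120 N, or if a joint passes its speed limit or range.

## Working session

There is one attempt and no reset: what is moved stays moved. The work goes in short steps, each a Python script; the robot and the scene stay as the last script left them, time stands still between calls to the robot, and variables do not carry over. Pictures are saved under pics/ and viewed, and the job is handed in when it is done.

```bash
ls; mkdir -p pics
python3 - <<'E'
from bench import manip
import cv2,numpy as np
for n in ("scene","side","wrist"):
    p,d=manip.grab_frame(n); cv2.imwrite(f"pics/{n}0.png",p[:,:,::-1]); np.savez(f"{n}0.npz",p=p,d=d)
    c=manip.get_calibration(n); print(n,-c["R"].T@c["t"],c["R"][2],c["camera_matrix"][0,0])
    if n!="wrist":
        for k in ("finned_module","flap","flat_module","capacitor"):
            print(k,[(np.round(r["at"],3),round(r["confidence"],2)) for r in manip.look_for(n,k)])
print(manip.current_time(),manip.current_tcp_rot(),manip.current_force())
E
```

```text
pics
scene [ 1.25751611 -0.81029614  0.95108155] [-0.53760907  0.58095079 -0.6111241 ] 514.4552956509076
finned_module [(array([ 0.557, -0.027,  0.088]), 0.83), (array([ 0.267, -0.258,  0.03 ]), 0.81), (array([ 0.797, -0.292,  0.024]), 0.65), (array([0.788, 0.01 , 0.027]), 0.63), (array([ 0.811, -0.15 ,  0.026]), 0.59)]
flap [(array([0.549, 0.132, 0.092]), 0.88), (array([ 0.577, -0.036,  0.06 ]), 0.46)]
flat_module [(array([ 0.587, -0.03 ,  0.062]), 0.68), (array([0.431, 0.092, 0.077]), 0.57)]
capacitor [(array([0.668, 0.049, 0.1  ]), 0.63), (array([ 0.424, -0.475,  0.002]), 0.53)]
side [0.02304218 0.76504376 0.72910151] [ 0.44622391 -0.70442437 -0.55196968] 399.56385572324723
finned_module [(array([ 0.78 , -0.266,  0.028]), 0.95), (array([ 0.797, -0.129,  0.028]), 0.83), (array([0.786, 0.039, 0.032]), 0.67), (array([ 0.62 , -0.429,  0.041]), 0.58), (array([ 0.542, -0.008,  0.087]), 0.57), (array([0.5  , 0.223, 0.068]), 0.33)]
flap []
flat_module [(array([0.419, 0.108, 0.075]), 0.87)]
capacitor []
wrist [ 0.27241819 -0.48581389  0.37500699] [-0.28335162 -0.11057074 -0.95262058] 358.7612895372272
0.55 [[-2.46678978e-05  3.62357486e-01 -9.32039190e-01]
 [ 5.65191510e-05 -9.32039188e-01 -3.62357487e-01]
 [-9.99999998e-01 -6.16166612e-05  2.51130997e-06]] [ 0.8878696  -0.35329811 -0.968267  ]
```

View pics/scene0.png

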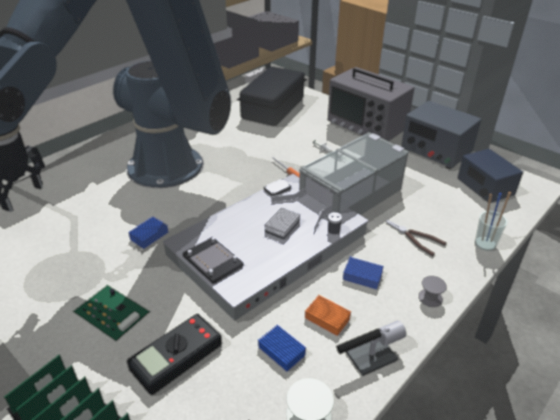

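View pics/side0.png

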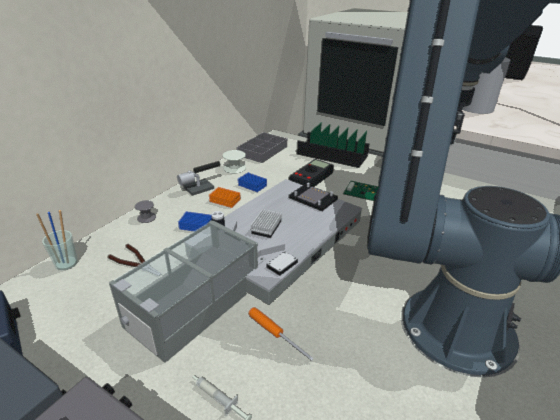

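The finned module lies on the deck at about (282,222) in the scene picture, with the box beyond it at (350,175). In the side picture the module is at (266,223). I'll build a top-down map from the depth images.

```bash
cat > h.py <<'E'
import numpy as np,cv2
from bench import manip
def cloud(p,d,c):
    v,u=np.nonzero(d>0); z=d[v,u]; K=c["camera_matrix"]
    P=np.c_[(u-K[0,2])/K[0,0]*z,(v-K[1,2])/K[1,1]*z,z]
    return (P-c["t"])@c["R"], p[v,u]
def ortho(X,C,x0,x1,y0,y1,s,zmin,zmax):
    # image: rows = -y (top = +y), cols = +x
    m=(X[:,0]>x0)&(X[:,0]<x1)&(X[:,1]>y0)&(X[:,1]<y1)&(X[:,2]>zmin)&(X[:,2]<zmax)
    X,C=X[m],C[m]; o=np.argsort(X[:,2]); X,C=X[o],C[o]
    H=int((y1-y0)*s)+1;W=int((x1-x0)*s)+1
    im=np.zeros((H,W,3),np.uint8);h=np.zeros((H,W),np.float32)
    r=((y1-X[:,1])*s).astype(int);c=((X[:,0]-x0)*s).astype(int)
    im[r,c]=C;h[r,c]=X[:,2];return im,h
E
python3 - <<'E'
from h import *
T=[]
for n in("scene","side"):
    f=np.load(n+"0.npz");c=manip.get_calibration(n);X,C=cloud(f["p"],f["d"],c)
    im,h=ortho(X,C,.3,.8,-.4,.5,600,.03,.2)
    hc=cv2.applyColorMap((np.clip((h-.03)/.13,0,1)*255).astype(np.uint8),cv2.COLORMAP_JET)
    T+= [im[:,:,::-1],hc]
    m=(np.abs(X[:,2]-.06)<.008)&(X[:,0]>.35)&(X[:,0]<.75)&(X[:,1]>-.4)&(X[:,1]<.2)
    print(n,np.median(X[m,2]),m.sum())
cv2.imwrite("pics/or0.png",cv2.resize(np.hstack(T),None,fx=.65,fy=.65,interpolation=cv2.INTER_AREA)[:600,:800])
E
```

```text
scene 0.05979533237866615 10184
side 0.060784362572123614 6057
```

View pics/or0.png

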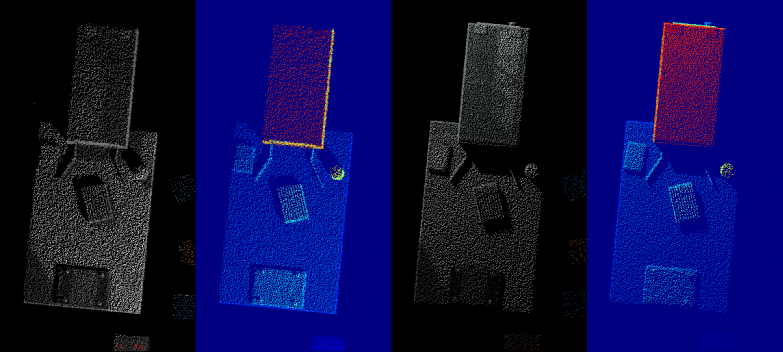

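The map shows everything needed: the box at the top, the guides, the module between them and the nest, the flat module outside the left guide and the capacitor outside the right one. Next I fit the frames numerically.

Run:
```python
from h import *
from scipy import ndimage
for n in("scene","side"):
    f=np.load(n+"0.npz");c=manip.get_calibration(n);X,C=cloud(f["p"],f["d"],c)
    roi=(X[:,0]>.3)&(X[:,0]<.76)&(X[:,1]>-.4)&(X[:,1]<.5)
    def rect(m,lab):
        im=np.zeros((600,600),np.uint8);q=((X[m][:,:2]-[.25,-.45])*600).astype(int)
        P=X[m][:,:2]
        # filter outliers by density
        from scipy.spatial import cKDTree
        t=cKDTree(P);k=np.array([len(a) for a in t.query_ball_point(P,.008)]);P=P[k>max(3,.25*np.median(k))]
        r=cv2.minAreaRect(P.astype(np.float32));print(n,lab,len(P),np.round(r[0],4),np.round(r[1],4),round(r[2],2))
        return r
    rect(roi&(X[:,2]>.132)&(X[:,2]<.15),"lid")
    rect(roi&(np.abs(X[:,2]-.06)<.006)&(X[:,1]<.12),"deck")
    rect(roi&(np.abs(X[:,2]-.09)<.005)&(np.abs(X[:,0]-.55)<.07)&(np.abs(X[:,1]+.018)<.075),"mod")
    rect(roi&(X[:,2]>.08)&(X[:,1]<-.15),"nest")
    rect(roi&(np.abs(X[:,2]-.074)<.004)&(X[:,0]<.44)&(X[:,1]>.04)&(X[:,1]<.15),"flat")
```

```text
scene lid 3228 [0.5636 0.2767] [0.3122 0.1593] 84.31
scene deck 9319 [ 0.529  -0.0798] [0.427  0.3071] 84.81
scene mod 393 [ 0.5505 -0.0214] [0.0625 0.0958] 14.43
scene nest 49 [ 0.5152 -0.2378] [0.0799 0.1001] 84.69
scene flat 172 [0.4195 0.094 ] [0.0756 0.0412] 88.64
side lid 6475 [0.5617 0.2816] [0.3076 0.1593] 84.5
side deck 5254 [ 0.5265 -0.0881] [0.4035 0.3036] 84.48
side mod 312 [ 0.549  -0.0183] [0.0618 0.0935] 12.03
side nest 28 [ 0.5132 -0.234 ] [0.08   0.1004] 85.81
side flat 315 [0.4201 0.0992] [0.072  0.0445] 82.35
```

```bash
cat >> h.py <<'E'
SILL=np.array([.548,.1265,.060]); YAW=np.deg2rad(84.5)
BY=np.array([np.cos(YAW),np.sin(YAW),0]);BX=np.array([BY[1],-BY[0],0]);BZ=np.array([0,0,1.])
def w(x,y,z=0): return SILL+BX*x+BY*y+BZ*z
def tob(P): q=np.asarray(P)-SILL; return np.stack([q@BX,q@BY,q@BZ],-1)
def rot(h,sgn,tilt=np.deg2rad(35)):
    f=-np.sin(h)*BX+np.cos(h)*BY; l=np.cos(h)*BX+np.sin(h)*BY
    X=np.sin(tilt)*f-np.cos(tilt)*BZ; Y=sgn*l
    return np.c_[X,Y,np.cross(X,Y)]
OFF=.007   # TCP -> front contact corner, forward
ZT=.010
def tcp(cx,cy,h,back=0,z=ZT):   # module centre (box frame), heading; back = gap behind rear face
    d=.045+OFF+back
    return w(cx+d*np.sin(h),cy-d*np.cos(h),z)
def path(c0,h0,R,step=.01):
    # straight L, then arc radius R to heading 0, then straight to cy=.052
    L=max(0,(c0[0]-R*(1-np.cos(h0)))/np.sin(h0)); out=[]
    for s in np.arange(0,L,step)[0:]: out.append((c0[0]-s*np.sin(h0),c0[1]+s*np.cos(h0),h0))
    x,y=c0[0]-L*np.sin(h0),c0[1]+L*np.cos(h0)
    n=int(np.ceil(R*h0/step))
    for h in np.linspace(h0,0,n+1): out.append((x-R*(np.cos(h)-np.cos(h0)),y+R*(np.sin(h0)-np.sin(h)),h))
    return out
E
python3 - <<'E'
from h import *
print("mod",tob([.5498,-.020,.09]),"cap",tob([.668,.049,.1]),"flat",tob([.42,.097,.074]))
P=path((.016,-.146),.325,.2)
print(len(P),np.round(P[-1],3))
seq=[tuple(P[0])+(.03,.1),tuple(P[0])+(.03,.01)]+[p+(0,.01) for p in P]+[(0,.05,0,0,.01)]
for s in(1,-1):
    for (x,y,h,b,z) in seq[:2]+seq[-6:]:
        q=manip.inverse_kinematics(tcp(x,y,h,b,z),rot(h,s)); print(s,None if q is None else np.round(q,2))
E
```

```text
mod [ 0.01583312 -0.14565302  0.03      ] cap [ 0.12687559 -0.06564172  0.04      ] flat [-0.12458326 -0.04163244  0.014     ]
10 [ 0.    -0.066  0.   ]
1 [-0.46  0.66  1.46  0.46  1.45 -0.85]
1 [-0.46  0.79  1.49  0.48  1.31 -0.92]
1 [-0.39  0.7   1.68  0.59  1.15 -0.83]
1 [-0.38  0.68  1.72  0.62  1.11 -0.81]
1 [-0.37  0.67  1.75  0.65  1.08 -0.79]
1 [-0.36  0.65  1.78  0.69  1.04 -0.77]
1 [-0.35  0.64  1.81  0.72  1.   -0.75]
1 [-0.14  0.63  1.83  0.82  0.9  -0.64]
-1 [-0.46  0.66  1.46  0.46  1.45  2.29]
-1 [-0.46  0.79  1.49  0.48  1.31  2.22]
-1 [-0.39  0.7   1.68  0.59  1.15  2.31]
-1 [-0.38  0.68  1.72  0.62  1.11  2.33]
-1 [-0.37  0.67  1.75  0.65  1.08  2.35]
-1 [-0.36  0.65  1.78  0.69  1.04  2.37]
-1 [-0.35  0.64  1.81  0.72  1.    2.39]
-1 [-0.14  0.63  1.83  0.82  0.9   2.5 ]
```

Run:
```python
from h import *
manip.set_gripper(0.32)
P=path((.016,-.146),.325,.2)[0]
manip.move_ptp(tcp(*P,.045,.15),rot(P[2],1))
p,d=manip.grab_frame("wrist");c=manip.get_calibration("wrist");cv2.imwrite("pics/w1.png",p[:,:,::-1]);np.savez("w1.npz",p=p,d=d,R=c["R"],t=c["t"],K=c["camera_matrix"])
X,C=cloud(p,d,c);B=tob(X)
m=(np.abs(B[:,2]-.03)<.004)&(np.abs(B[:,0])<.08)&(B[:,1]<-.08)&(B[:,1]>-.22)
r=cv2.minAreaRect(B[m][:,:2].astype(np.float32));print(m.sum(),r)
m=(np.abs(B[:,2])<.006)&(np.abs(B[:,0])<.1)&(B[:,1]<-.1)&(B[:,1]>-.3);print("deck z",np.median(B[m,2]))
print(manip.current_time(),manip.current_grip_width(),tob(manip.current_ee_pos()))
```

```text
2683 ((0.015648014843463898, -0.14663057029247284), (0.0601368173956871, 0.09097489714622498), 18.128490447998047)
deck z 0.0013015087996785801
3.1417 0.3205780291711268 [ 0.04685633 -0.23881557  0.15017454]
```

View pics/w1.png

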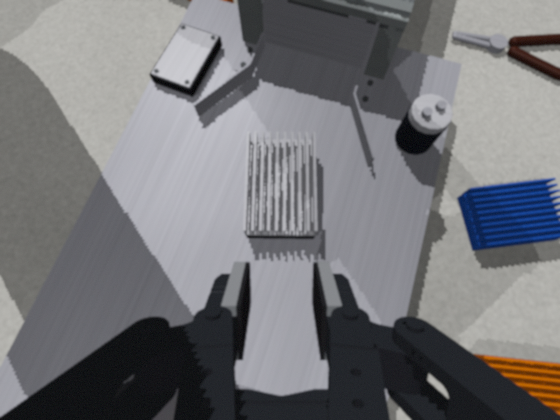

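The wrist picture shows the finned module at (282,185), aligned in front of the open fingertips at (240,265) and (322,265). The guides, flap, flat module and capacitor are all clear. I'll check the opening's middle line from the guides and the lintel, and the finger tips from the same cloud.

Run:
```python
from h import *
f=np.load("w1.npz");c=dict(R=f["R"],t=f["t"],camera_matrix=f["K"]);X,C=cloud(f["p"],f["d"],c);B=tob(X)
for y0 in(-.095,-.08,-.065,-.05,-.035,-.02):
    m=(np.abs(B[:,1]-y0)<.005)&(B[:,2]>.014)&(B[:,2]<.024)&(np.abs(B[:,0])<.1)
    l=B[m&(B[:,0]<-.04),0];r=B[m&(B[:,0]>.045),0]
    print(y0,[ (len(a),np.round(np.percentile(a,[5,50,95]),4)) for a in(l,r) if len(a)])
m=(B[:,2]>.045)&(np.abs(B[:,1])<.05)&(np.abs(B[:,0])<.08)
q=B[m];print("front y",np.percentile(q[(q[:,2]>.062)&(q[:,2]<.073),1],[5,25,50]),len(q))
# fingers in tool frame
R=manip.current_tcp_rot();T=(X-manip.current_ee_pos())@R
m=(T[:,0]>-.03)&(T[:,0]<.02)&(np.abs(T[:,1])<.05)&(np.abs(T[:,2])<.03);q=T[m]
print(len(q),"tip x",np.percentile(q[:,0],[50,95,99]),"y",np.percentile(np.abs(q[:,1]),[1,5,50,95,99]),"z",np.percentile(q[:,2],[1,5,50]))
```

```text
-0.095 [(64, array([-0.0868, -0.0844, -0.082 ])), (51, array([0.082 , 0.0844, 0.0869]))]
-0.08 [(74, array([-0.0791, -0.0762, -0.0736])), (56, array([0.0736, 0.0764, 0.0793]))]
-0.065 [(77, array([-0.0989, -0.0679, -0.065 ])), (53, array([0.0649, 0.0678, 0.0706]))]
-0.05 [(83, array([-0.0992, -0.0599, -0.057 ])), (50, array([0.0565, 0.0592, 0.0623]))]
-0.035 [(68, array([-0.0995, -0.0536, -0.0521])), (27, array([0.0519, 0.0528, 0.0544]))]
-0.02 [(65, array([-0.0993, -0.0539, -0.0522])), (20, array([0.0518, 0.0527, 0.0536]))]
front y [-0.00015762  0.00065215  0.00158075] 4370
2471 tip x [-0.01952007 -0.00738116 -0.00325538] y [0.01307766 0.01314545 0.01727727 0.02625663 0.02729301] z [-0.01109014 -0.0108635  -0.00681177]
```

The frame is confirmed to about 1 mm. I'll lower behind the module and push along the arc to line it up.

```bash
cat >> h.py <<'E'
ZT=.008
def see(name):
    p,d=manip.grab_frame("wrist");c=manip.get_calibration("wrist");cv2.imwrite(f"pics/{name}.png",p[:,:,::-1])
    B=tob(cloud(p,d,c)[0]);e=tob(manip.current_ee_pos())
    m=(np.abs(B[:,2]-.03)<.004)&(np.abs(B[:,0])<.05)&(B[:,1]<e[1]+.14)&(B[:,1]>e[1]+.005)
    print("mod",m.sum(),cv2.minAreaRect(B[m][:,:2].astype(np.float32)),"tcp",e,"t",manip.current_time(),"F",manip.current_force())
E
python3 - <<'E'
from h import *
P=path((.0156,-.1466),.316,.2,.012)
manip.move_l(tcp(*P[0],.02,.05),rot(P[0][2],1),.15)
manip.move_l(tcp(*P[0],.02,ZT),rot(P[0][2],1),.08)
print(manip.current_force(),manip.current_time())
manip.move_l(tcp(*P[0],.0,ZT),rot(P[0][2],1),.03)
for p in P[1:4]: manip.move_l(tcp(*p,0,ZT),rot(p[2],1),.04)
print(P[3]); see("w2")
E
```

```text
[ 0.36386475 -0.32157212 -0.36365233] 4.65
(np.float64(0.006894464855957039), np.float64(-0.11908163219848215), np.float64(0.2633333333333333))
mod 10992 ((0.007552913390100002, -0.122135691344738), (0.060478951781988144, 0.09793320298194885), 14.66899299621582) tcp [ 0.02038075 -0.16923023  0.00810458] t 6.7 F [-0.42768875  0.00975172 -0.84686594]
```

View pics/w2.png

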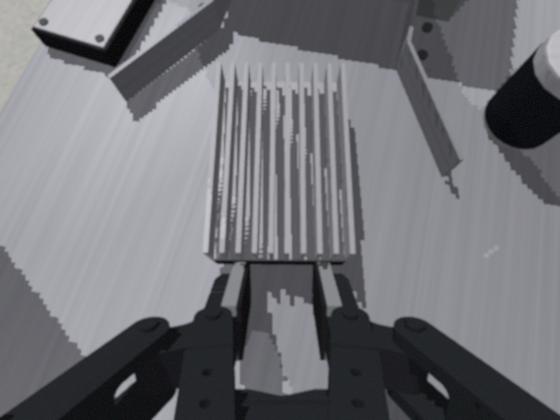

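The module, at (282,160), sits squarely on both fingertips and turns as planned. I'll continue to alignment.

Run:
```python
from h import *
P=path((.0156,-.1466),.316,.2,.012)
for p in P[4:]: manip.move_l(tcp(*p,0,ZT),rot(p[2],1),.04)
print(P[-1]); see("w3")
```

```text
(np.float64(0.0), np.float64(-0.06702154867249469), np.float64(0.0))
mod 14118 ((-0.00015697255730628967, -0.05276051163673401), (0.11945248395204544, 0.0999591052532196), 89.86129760742188) tcp [-1.62345197e-05 -1.18935156e-01  8.05740212e-03] t 8.875 F [-0.11010803 -0.38054632 -0.74258795]
```

View pics/w3.png

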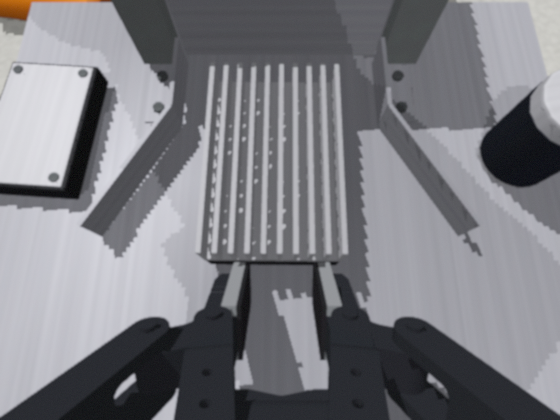

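The module is square to the box and on its middle line, with both guides clear. Next, a steady push through the flap.

Run:
```python
from h import *
R=rot(0,1)
manip.move_l(tcp(0,-.015,0),R,.035); print(manip.current_force())
manip.move_l(tcp(0,.035,0),R,.035); see("w4")
p,d=manip.grab_frame("side");cv2.imwrite("pics/s4.png",cv2.resize(p[190:390,80:320,::-1],None,fx=3,fy=3))
```

```text
[ 0.55624374 -0.39221085 -0.36818789]
mod 3799 ((-0.0034654103219509125, 0.0018457695841789246), (0.026287373155355453, 0.06045208498835564), 89.96929931640625) tcp [-4.01160946e-05 -1.70561937e-02  9.97332543e-03] t 12.1333 F [ 1.16984973 -1.34820624  0.59431941]
```

View pics/w4.png

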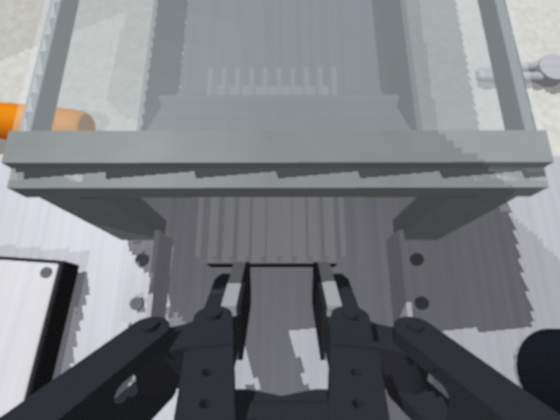

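View pics/s4.png

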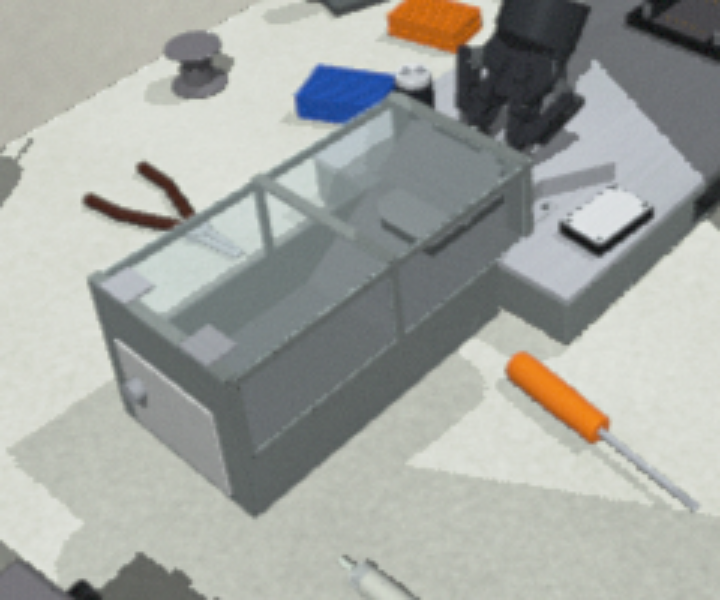

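The module is under the lintel with the flap resting on it, its rear edge at row 265. It is still in contact with the tips, which are about 10 mm short of the sill. I'll creep the rest.

```bash
python3 - <<'E'
from h import *
R=rot(0,1)
for cy in(.045,.049,.053):
    manip.move_l(tcp(0,cy,0),R,.025);manip.dwell(.25)
    p,d=manip.grab_frame("wrist");X=tob(cloud(p,d,manip.get_calibration("wrist"))[0])
    m=(np.abs(X[:,0])<.01)&(X[:,1]>-.03)&(X[:,1]<.04)&(X[:,2]>-.05)&(X[:,2]<.04)
    print(cy,m.sum(),np.round(np.percentile(X[m,2],[10,50,90]),3),manip.current_force(),tob(manip.current_ee_pos()))
    cv2.imwrite(f"pics/w5_{int(cy*1000)}.png",p[:,:,::-1])
E
python3 -c "
import cv2,numpy as np
cv2.imwrite('pics/w5.png',np.hstack([cv2.resize(cv2.imread(f'pics/w5_{k}.png'),(400,300)) for k in(45,53)]))"
```

```text
0.045 4450 [0.001 0.002 0.026] [-0.31065673  0.02282456 -0.36595372] [-6.07110464e-06 -7.04819295e-03  9.98406078e-03]
0.049 4218 [0.    0.001 0.002] [-0.35286963  0.37395713  0.22216991] [-8.63384541e-06 -3.00899019e-03  9.98216294e-03]
0.053 4140 [0.    0.001 0.01 ] [ 0.42574131 -0.64226354 -0.0760289 ] [1.05580533e-05 9.62554767e-04 1.00024471e-02]
```

View pics/w5.png

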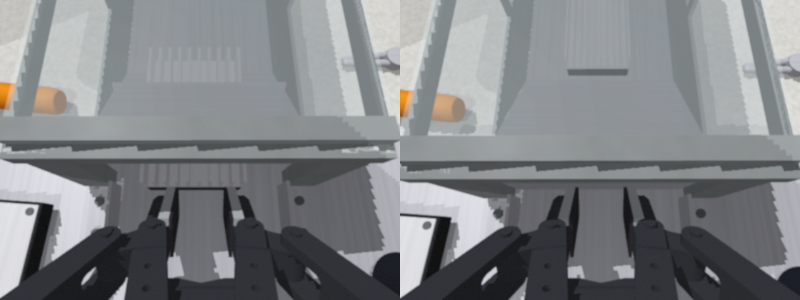

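In the right half the module has gone down the chute: its rear edge is at (598,72), seen through the lid, and the flap already hangs close to the fingertips. I'll draw straight back and then up.

Run:
```python
from h import *
R=rot(0,1)
manip.move_l(w(0,-.05,.010),R,.05)
manip.move_l(w(0,-.13,.02),R,.1)
manip.move_l(w(0,-.19,.15),R,.15);manip.dwell(.5)
p,d=manip.grab_frame("wrist");cv2.imwrite("pics/w6.png",p[:,:,::-1])
X=tob(cloud(p,d,manip.get_calibration("wrist"))[0])
m=(np.abs(X[:,0])<.045)&(X[:,1]>-.005)&(X[:,1]<.06)&(X[:,2]>.008)&(X[:,2]<.055)
for a in(.012,.022,.032,.042): 
    k=m&(np.abs(X[:,2]-a)<.005);print(a,k.sum(),np.median(X[k,1]) if k.any() else None)
m=(np.abs(X[:,0]+.125)<.04)&(np.abs(X[:,2]-.014)<.004)&(X[:,1]>-.1)&(X[:,1]<.01)
print("flat",cv2.minAreaRect(X[m][:,:2].astype(np.float32)))
for n in("side","scene"):
    p,d=manip.grab_frame(n)
    s=p[190:390,80:320] if n=="side" else p[110:290,180:440]
    cv2.imwrite(f"pics/{n}6.png",cv2.resize(s[:,:,::-1],None,fx=3,fy=3))
    for k in("finned_module","flap_edge","capacitor","flat_module"):
        print(n,k,[(np.round(tob(r["at"]),3),round(r["confidence"],2)) for r in manip.look_for(n,k)][:6])
print(manip.current_time(),manip.current_force())
```

```text
0.012 497 0.006761690103992518
0.022 612 0.006552878742214748
0.032 650 0.0062849853058871905
0.042 724 0.006040566503675541
flat ((-0.11318998783826828, -0.05235903710126877), (0.08808578550815582, 0.062062665820121765), 86.0949478149414)
side finned_module [(array([ 0.274, -0.228, -0.034]), 0.9), (array([ 0.267, -0.369, -0.03 ]), 0.68), (array([ 0.243, -0.068, -0.029]), 0.66)]
side flap_edge [(array([-0.125, -0.034,  0.014]), 0.24)]
side capacitor [(array([ 0.111, -0.055,  0.041]), 0.72)]
side flat_module [(array([-0.126, -0.034,  0.013]), 0.75)]
scene finned_module [(array([ 0.288, -0.393, -0.03 ]), 0.81), (array([ 0.251, -0.091, -0.033]), 0.78), (array([ 0.285, -0.247, -0.031]), 0.75), (array([-0.246, -0.407, -0.034]), 0.64)]
scene flap_edge [(array([0.001, 0.007, 0.038]), 0.92)]
scene capacitor [(array([ 0.123, -0.062,  0.039]), 0.82), (array([ 0.043, -0.147,  0.002]), 0.65)]
scene flat_module [(array([0.001, 0.009, 0.033]), 0.68), (array([ 0.044, -0.146,  0.002]), 0.54), (array([-0.106, -0.044,  0.014]), 0.5)]
18.5333 [-0.20372412  1.33170755 -0.04751328]
```

View pics/w6.png

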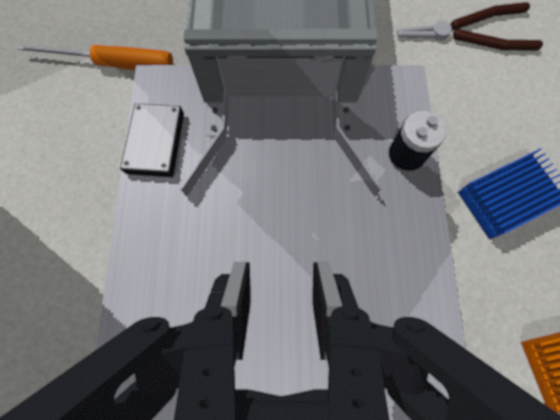

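View pics/side6.png

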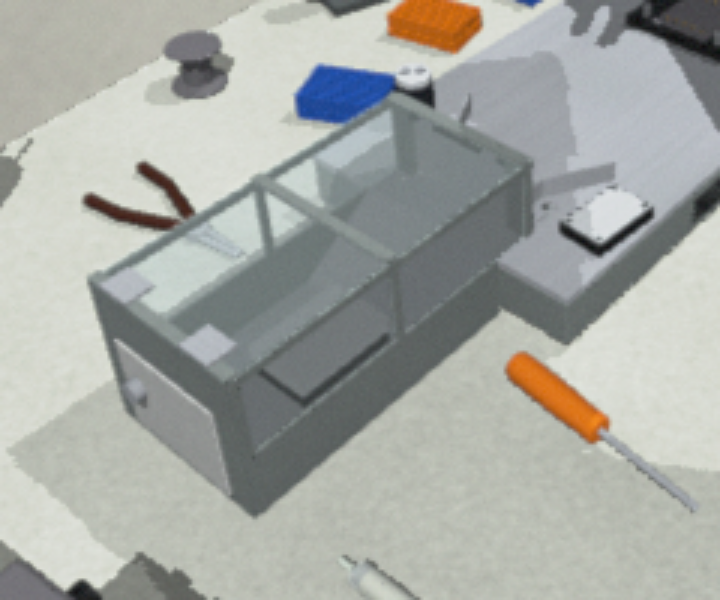

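View pics/scene6.png

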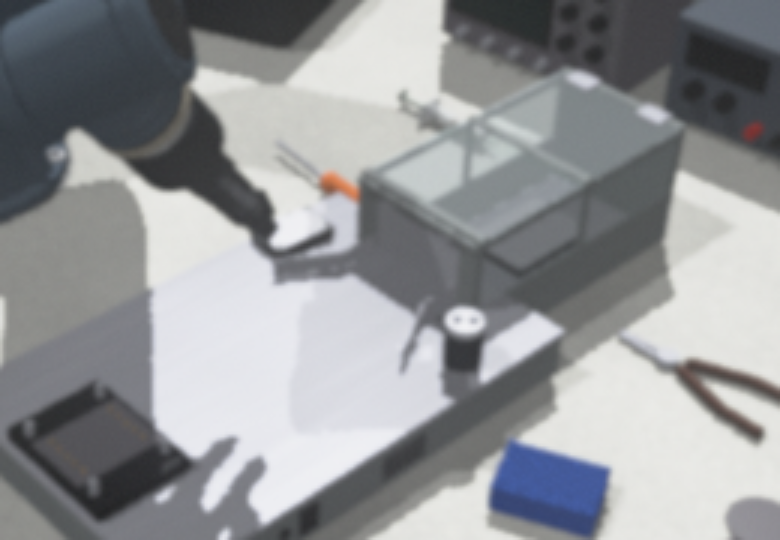

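The flap hangs vertical, with its face about 6 mm inside the sill at every height. The module lies at the bottom of the box (side picture, (325,355)), the deck is clear, and the neighbouring things are where they were. I'm handing it in.

```bash
python3 -c "
from bench import manip
manip.sign_off()"
```

```text
the job is handed in; nothing more can be done
```

The failed module is in the reject box and the flap has fallen shut behind it. I handed the job in at about 18.5 s on the robot's clock.

I set the two fingertips against the module's rear face and pushed it along a gentle arc. That turned it by about 0.32 rad and shifted it about 16 mm, so it was square to the box and on the middle line. I then pushed it slowly through the flap until it tipped over the edge and slid down the chute. After that I drew the fingers straight back and raised them clear.

**Last checks:**
- **Flap:** it measured vertical, its face 6 to 7 mm inside the sill at every height, so it is shut.
- **Module:** it shows at the far end of the box through the clear sides. The finder no longer reports it on the deck, only the blue and orange look-alikes, the circuit board at low confidence and nothing inside the box.
- **Other things:** the flat module, capacitor, pliers, screwdriver and syringe look unmoved in the pictures. The multimeter and circuit board were not in my last close-ups, but the arm did not go near them.
- **Forces:** every reading I took was within about 2 N.

**Disagreements:** the finder in the side camera missed the flap's edge and put it on the flat module at low confidence. My rectangle fit of the flat module in the wrist picture also took in other points, so I ignored it. The finder placed the flat module about 8 mm nearer the box in the side view than my first fit did. It looks to be in the same place in the side pictures taken before and after.

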